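# Load a tin into the spring-loaded tin dispenser

## Robot

A 6-joint arm with a two-finger parallel gripper is mounted at the origin on a cart in front of the work surface, level with it; the furniture and walls round the work are solid. World frame = base frame: x ahead of the robot, y to its left, z up, the work surface at z = 0. Lengths are in m, angles in degrees, forces in N, time in s.
With the tool pointing down it reaches from about 0.35 to 0.875 m from the base axis. Payload 4.2 kg.
Tool frame: the origin (TCP) lies on the centre line of the jaws, within the pads' length; the fingertips stand 17 mm ahead of it and the grasp point (between the pads) lies 2 mm behind it; z points along the fingers, y is the direction in which the jaws open and shut (so a half turn about z gives the same grasp; the last joint's range is limited). The gripper opens to 87 mm and grips with 3 to 60 N. Pads are 19 mm wide; open, the fingers measure 117 mm over their backs; the gripper's body (75 mm by 190 mm) begins 51 mm behind the grasp point.
Start: joints at [86.78, 22.042, 0.453, 0, -68.411, -14.817], TCP at [0.193, 0.594, 0.24] pointing down, gripper open.
Joint ranges: [-179.83, 179.83], [-69.29, 118.12], [-61.27, 80.66], [-181.25, 117.63], [-171.15, -9.14], [-177.46, 177.46]. Speed limits (degrees/s): [159.86, 159.86, 180, 180, 180, 180].

## Interface

Orientations are given as a 3x3 rotation matrix whose columns are the frame's x, y, z axes.
In Python, from station import * gives the robot as it stands.
- The arm moves only by the tool play_rows, never from a script. Its argument "targets" is a list that holds one entry, the list of rows, each a list of 5 numbers: the closure, from 0 (fully open) to 1 (shut), then the shift along the world's x, y, z in m, then the turn about the world's z in rad. In form: [[[gripper, x, y, z, twist], ...]]. A call has 1 to 5 rows; each row is the pose to reach, as a shift and turn from the pose commanded when the call began; what a row does not reach only later rows make up. A row lasts 1/12 s, in which the tool goes at most 41.7 mm and 7.16 degrees, less where a joint would pass 70% of its speed; a pose out of reach is approached as far as the arm can. A call with a gripper value outside its range is refused whole. The fingers move at their own pace and stop on an object; the grip force is fixed at half the most. Time passes only in rows, so rows that repeat a pose let the fingers close. It gives the time, the measured TCP pose, the force and the opening at its end, in the units of the state.
- sense(): the state, without advancing time (a new reading comes with each control period).
- capture(name): name is "scene" or "top" or "wrist"; returns the picture (420x560x3 uint8, blue, green, red); there is no depth.
- get_calibration(name): a dict with "camera_matrix" (3x3 intrinsics, pixels), "T" (4x4, takes a point from camera to world coordinates). Camera axes: x right, y up, looking along -z (the intrinsics and any distortion apply to the point x, -y, -z); pixel columns grow to the right and rows downward; lengths in m; the calibration is good to about 2 mm. A picture is of the moment at which its call begins: read the wrist's pose just before it. get_calibration takes no time and is no camera call; for the wrist camera it gives the pose at the moment of the call.
- finish_job(): hands the job in, once; it reports no verdict.
The state is a dict: "time_s": time; "joints": joint angles; "joint_velocities": joint speeds; "effort": joint torques, N m; "tcp_pos": TCP position; "ee_rot": TCP orientation; "wrist_force": force on the tool from outside, world axes, zero at the start; "moment": the same for the moment, N m; "gripper_width": opening from 0.0 (shut) to 1.0 (fully open).
Only numpy, scipy, OpenCV 4.12 (cv2) and the standard library are available. Lean on these libraries where they do the work, as an engineer would, in place of code of your own. Each camera call takes 0.05 s, during which the arm holds its last target. There are 200 camera calls.

## Task

Refill the spring-loaded tin dispenser on the worktop: set the loose small flat tin, the one like the tin already inside, upright on the three sloped catches and press it straight down onto the pile until the catches have snapped in over its lid. The pile must stay down, held under the catches, when you let go; leave the wider tin where it stands.

Things in the scene. Friction and masses are not known exactly. Their poses are not given: they have to be found in the camera images.
- dispenser: Grey tin dispenser, fixed: round foot 120 mm across, three pillars 120 degrees apart (the first on its x axis), a 63 mm wide well between them. Origin: on the vertical axis at worktop level. Three grey catch housings 41 to 61 mm from the axis and six steel guide rods, flared out to 45 mm at the top, reach 113 mm up. A spring platform pushes the pile up against the catches (top lid 92 mm up).
- catch_level (a point): Point on the dispenser's axis, 92 mm above its origin, level with the undersides of the three black catches. They slide radially, lightly sprung inwards: tips 21 mm from the axis, tops sloping up and outwards at 45 degrees. A tin set on them rests with its underside 9 mm above this point. 5 to 10 N on its lid spreads them; 1 mm below this point its lid is caught, 10 mm below is the stop.
- tin: The loose tin to load: plain metal, round, closed, flat lid, 56 mm diameter, 34 mm high, about 0.12 kg, standing on the worktop. Origin at the centre of its underside, z up. With fingertips no more than 16 mm below its lid, the fingers stay clear of the housings and rods while setting it down.
- tin_low: The same kind of tin (56 mm diameter, 34 mm high), already in the dispenser on the spring platform, under the catches. Origin at the centre of its underside. It is to stay in, and sinks by 34 mm as the pile grows.
- wide_tin: A bystander: plain metal tin of the same make but 72 mm in diameter and 46 mm high, too wide for the dispenser. Origin at the centre of its underside.
There are look-alikes about, which are no part of the job. What is shaped like the tin but blue, brown or turquoise is not meant.

How it is judged (in metres and radians):
At the end, for the whole second after the job is handed in: The small tin is held under the catches: underside 52 to 62 mm above the dispenser origin, within 12 mm of its axis, upright within 10 degrees, at rest; the first tin is under it (underside below 30 mm, within 12 mm of the axis); the wide tin is within 30 mm of its start (z of tin in the frame of dispenser between 0.052 and 0.062 m and horizontal distance between each of tin, tin_low and dispenser below 0.012 m and angle between tin's own z axis and vertical below 0.17 rad and z of tin_low in the frame of dispenser below 0.03 m and distance of wide_tin from where it was at the start of the episode below 0.03 m and linear speed of tin below 0.02 m/s); the robot touches nothing.
It fails at once if the wide tin is moved more than 30 mm (distance of wide_tin from where it was at the start of the episode above 0.03 m).
It also fails if it takes over 45 s, if anything falls off the work surface, if the arm or the gripper's body presses on something with over 40 N, if the wrist force passes 120 N, or if a joint passes its speed limit or range.

## Working session

There is one attempt and no reset: what is moved stays moved. The work goes in short steps, Python scripts to look and compute and a tool call to move; the robot and the scene stay as the last step left them, time stands still between calls to the robot, and variables do not carry over. Pictures are saved under pics/ and viewed, on a budget of 10 in all, crops included, one or two more only if the job needs it, and the job is handed in when it is done.

Besides the shell and the picture viewer there is one more tool, called after "Call:" by a JSON object that holds its "name" and its "arguments". play_rows: Moves the arm, as the interface text tells. Its arguments: {"type":"object","properties":{"targets":{"type":"array","items":{"type":"array","items":{"type":"array","items":{"type":"number"}}}}},"required":["targets"]}

```bash
mkdir -p pics
python3 - <<'E'
from station import *
import cv2, numpy as np
a=capture("top");b=capture("scene")
cv2.imwrite("pics/top.png",a);cv2.imwrite("pics/scene.png",b)
for n in("top","scene","wrist"):
    c=get_calibration(n);print(n,np.round(c["camera_matrix"],1).tolist(),np.round(c["T"],3).tolist(),[k for k in c])
s=sense();print(s)
E
```

```text
top [[379.2, 0.0, 275.2], [0.0, 379.2, 204.7], [0.0, 0.0, 1.0]] [[0.013, 0.989, -0.147, 0.348], [-1.0, 0.013, 0.0, 0.14], [0.002, 0.147, 0.989, 1.105], [0.0, 0.0, 0.0, 1.0]] ['camera_matrix', 'T']
scene [[383.0, 0.0, 282.1], [0.0, 383.0, 209.6], [0.0, 0.0, 1.0]] [[0.853, 0.247, -0.459, 0.091], [-0.521, 0.41, -0.748, -0.509], [0.003, 0.878, 0.479, 0.522], [0.0, 0.0, 0.0, 1.0]] ['camera_matrix', 'T']
wrist [[300.6, 0.0, 275.5], [0.0, 300.6, 204.2], [0.0, 0.0, 1.0]] [[-0.309, 0.917, 0.251, 0.262], [-0.951, -0.299, -0.08, 0.572], [0.002, -0.263, 0.965, 0.385], [0.0, 0.0, 0.0, 1.0]] ['camera_matrix', 'T']
{'time_s': 0.1, 'joints': array([ 8.67809849e+01,  2.20850549e+01,  3.89085326e-01, -2.41740247e-02,
       -6.84106483e+01, -1.48178093e+01]), 'joint_velocities': array([ 0.06415   ,  0.03509632,  0.22238118,  0.10891571,  0.07842393,
       -0.05180115]), 'effort': array([-2.58281525e-04, -3.91688025e+01,  1.87936682e+01,  4.23185438e+00,
        1.34795759e-02, -7.11697794e-05]), 'tcp_pos': array([0.19333665, 0.59382864, 0.23859571]), 'ee_rot': array([[ 9.50809544e-01, -3.09775669e-01, -4.96186968e-04],
       [-3.09776052e-01, -9.50807776e-01, -1.83583437e-03],
       [ 9.69183911e-05,  1.89923568e-03, -9.99998192e-01]]), 'wrist_force': array([ 0.07979208,  0.00120984, -0.54095535]), 'moment': array([ 0.02173925, -0.01685126,  0.03459213]), 'gripper_width': 0.9984549681673759}
```

View pics/top.png

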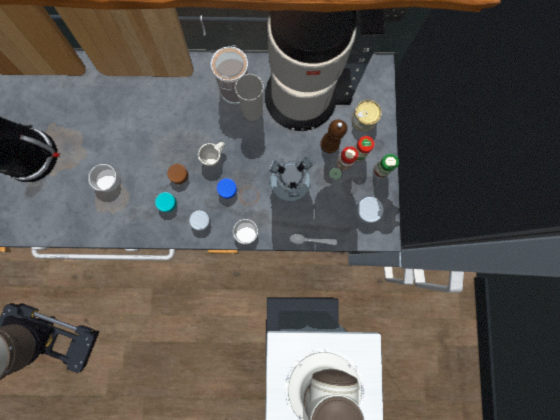

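View pics/scene.png

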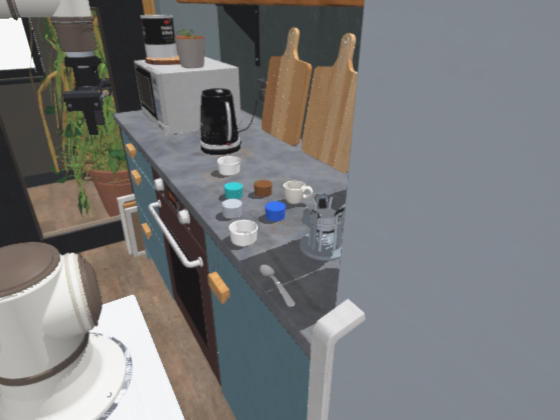

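```bash
cat > h.py <<'E'
import cv2, numpy as np
from station import *
def ray(n,u,v,c=None):
    c=c or get_calibration(n);K=c["camera_matrix"];T=np.array(c["T"])
    d=np.linalg.inv(K)@[u,v,1];d=T[:3,:3]@[d[0],-d[1],-d[2]];return T[:3,3],d
def onz(n,u,v,z,c=None):
    o,d=ray(n,u,v,c);return o+d*(z-o[2])/d[2]
def pix(n,p,c=None):
    c=c or get_calibration(n);K=c["camera_matrix"];T=np.array(c["T"])
    q=T[:3,:3].T@(np.array(p)-T[:3,3]);q=K@[q[0],-q[1],-q[2]];return q[:2]/q[2]
E
python3 - <<'E'
from h import *
a=cv2.imread("pics/top.png");b=cv2.imread("pics/scene.png")
l=cv2.resize(a[130:260,150:410],None,fx=3,fy=3,interpolation=cv2.INTER_CUBIC)
cv2.imwrite("pics/crop.png",l)
for n,u,v,z in[("tin",199.5,219,.034),("wide",370,209,.046),("disp113",291,170,.113),("disp0",291,180,0),("blue",227,188,.034),("turq",165,201,.034),("whitecup",245,232,.04),("mill",338,130,.15),("mug",209,155,.06)]:
    print(n,onz("top",u,v,z).round(3))
E
```

```text
tin [0.463 0.354 0.034]
wide [ 0.497 -0.128  0.046]
disp113 [0.59  0.098 0.113]
disp0 [0.587 0.093 0.   ]
blue [0.554 0.279 0.034]
turq [0.514 0.455 0.034]
whitecup [0.428 0.223 0.04 ]
mill [ 0.69  -0.023  0.15 ]
mug [0.644 0.329 0.06 ]
```

View pics/crop.png

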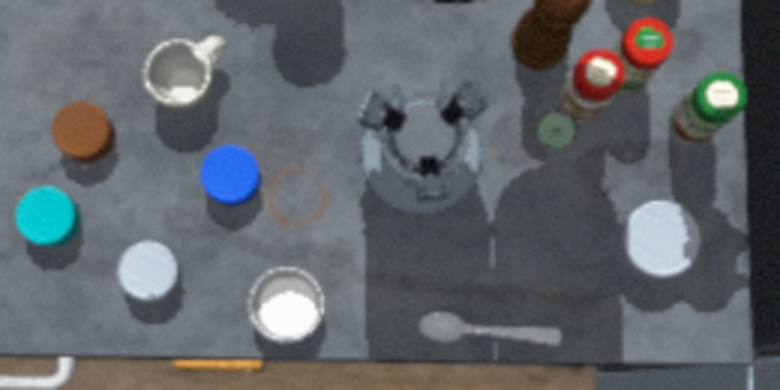

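Call:
{"name": "play_rows", "arguments": {"targets": [[[0, 0.15, -0.13, -0.02, 0], [0, 0.15, -0.13, -0.02, 0], [0, 0.15, -0.13, -0.02, 0], [0, 0.15, -0.13, -0.02, 0], [0, 0.15, -0.13, -0.02, 0]]]}}

```text
time_s: 0.52
tcp_pos: [0.3447, 0.4619, 0.2188]
ee_rot: [[0.951, -0.31, -0.001], [-0.31, -0.951, -0.001], [-0.0, 0.002, -1.0]]
wrist_force: [0.5, -0.2, 0.7]
gripper_width: 0.997
```

Call:
{"name": "play_rows", "arguments": {"targets": [[[0, 0.12, -0.11, -0.03, 0], [0, 0.12, -0.11, -0.03, 0], [0, 0.12, -0.11, -0.03, 0], [0, 0.12, -0.11, -0.03, 0], [0, 0.12, -0.11, -0.03, 0]]]}}

```text
time_s: 0.93
tcp_pos: [0.4662, 0.349, 0.1872]
ee_rot: [[0.949, -0.317, -0.003], [-0.317, -0.949, -0.004], [-0.002, 0.005, -1.0]]
wrist_force: [-0.8, 0.2, -0.1]
gripper_width: 1.004
```

Run:
```python
from h import *
c=get_calibration("wrist");s=sense();a=capture("wrist");cv2.imwrite("pics/w1.png",a)
print(s["tcp_pos"],s["ee_rot"][:,1],s["time_s"]);np.save("c1.npy",c,allow_pickle=True)
print("pred",pix("wrist",[.463,.354,.034],c))
```

```text
[0.46621333 0.34900646 0.18720263] [-0.31650549 -0.94857855  0.00479581] 0.9333
pred [271.2178173  199.90103149]
```

View pics/w1.png

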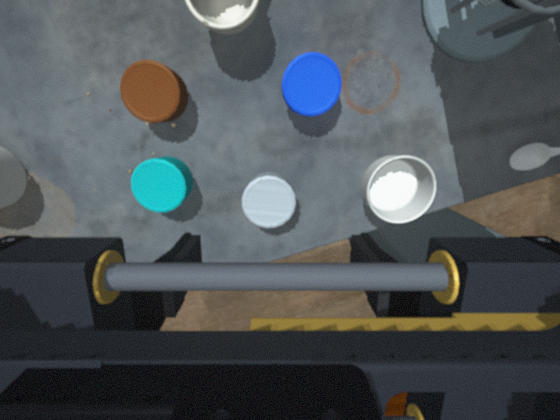

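Run:
```python
from h import *
a=cv2.imread("pics/w1.png");c=np.load("c1.npy",allow_pickle=True).item()
g=a[165:235,235:305].min(axis=2);m=(g>110).astype(np.uint8)
cs,_=cv2.findContours(m,0,2);k=max(cs,key=cv2.contourArea)
(x,y),r=cv2.minEnclosingCircle(k);print(x+235,y+165,r)
p=onz("wrist",x+235,y+165,.034,c);q=onz("wrist",x+235+r,y+165,.034,c);print(p,np.linalg.norm(q-p))
b=cv2.imread("pics/top.png");m=(b[205:235,185:215].min(axis=2)>110).astype(np.uint8)
cs,_=cv2.findContours(m,0,2);k=max(cs,key=cv2.contourArea);(x,y),r=cv2.minEnclosingCircle(k);print(x+185,y+205,r,onz("top",x+185,y+205,.034))
print(sense()["tcp_pos"])
```

```text
261.0217399597168 199.5 43.21330261230469
[0.46672581 0.3637938  0.034     ] 0.04440219235225563
194.5 219.5 17.33503532409668 [0.46174285 0.36788692 0.034     ]
[0.46502607 0.35102329 0.18789619]
```

Run:
```python
from h import *
c1=np.load("c1.npy",allow_pickle=True).item()
for n,f,c,(x0,y0,x1,y1) in[("wrist","w1",c1,(237,168,302,222)),("top","top",None,(185,206,214,235)),("top","top",None,(352,192,388,226))]:
  g=cv2.imread(f"pics/{f}.png")[y0:y1,x0:x1].min(axis=2)
  for t in(0,135,150,165):
    tt,m=cv2.threshold(g,t,255,cv2.THRESH_BINARY+(cv2.THRESH_OTSU if t==0 else 0))
    cs,_=cv2.findContours(m,0,2)
    if not cs: continue
    k=max(cs,key=cv2.contourArea)
    (x,y),r=cv2.minEnclosingCircle(k);u,v=x+x0,y+y0
    p=onz(n,u,v,.034,c);print(n,tt,round(u,1),round(v,1),round(r,1),p[:2].round(4),np.linalg.norm(onz(n,u+r,v,.034,c)-p).round(4))
```

```text
wrist 146.0 268.1 200.8 26.8 [0.4631 0.3574] 0.0276
wrist 135.0 268.1 200.9 27.1 [0.463  0.3574] 0.0279
wrist 150.0 268.1 200.8 26.6 [0.4631 0.3574] 0.0273
wrist 165.0 267.9 201.0 26.2 [0.463  0.3576] 0.0269
top 146.0 198.6 219.4 9.8 [0.4622 0.3562] 0.0277
top 135.0 198.3 219.4 10.0 [0.4621 0.3571] 0.0284
top 150.0 198.6 219.4 9.8 [0.4622 0.3562] 0.0277
top 165.0 198.6 219.4 9.5 [0.4622 0.3562] 0.0268
top 136.0 370.0 209.0 12.8 [ 0.4986 -0.1311] 0.0366
top 135.0 370.3 208.7 12.9 [ 0.4994 -0.1319] 0.0367
top 150.0 370.0 209.0 12.8 [ 0.4987 -0.1311] 0.0364
top 165.0 369.4 209.1 12.4 [ 0.4982 -0.1295] 0.0355
```

Call:
{"name": "play_rows", "arguments": {"targets": [[[0, 0, 0.003, -0.04, 0], [0, 0, 0.003, -0.08, 0], [0, 0, 0.003, -0.12, 0], [0, 0, 0.003, -0.154, 0], [0, 0, 0.003, -0.154, 0]]]}}

```text
time_s: 1.4
tcp_pos: [0.4592, 0.3539, 0.0285]
ee_rot: [[0.951, -0.31, -0.01], [-0.31, -0.951, -0.011], [-0.006, 0.014, -1.0]]
wrist_force: [-0.5, -0.9, -1.2]
gripper_width: 1.002
```

Call:
{"name": "play_rows", "arguments": {"targets": [[[0, 0, 0, 0, 0], [0.5, 0, 0, 0, 0], [0.5, 0, 0, 0, 0], [0.5, 0, 0, 0, 0], [0.5, 0, 0, 0, 0]]]}}

```text
time_s: 1.82
tcp_pos: [0.4641, 0.3583, 0.0377]
ee_rot: [[0.951, -0.309, 0.002], [-0.309, -0.951, 0.003], [0.001, -0.004, -1.0]]
wrist_force: [0.0, 0.2, -0.0]
gripper_width: 0.777
```

Call:
{"name": "play_rows", "arguments": {"targets": [[[0.6, 0, 0, 0, 0], [0.6, 0, 0, 0, 0], [0.6, 0, 0, 0, 0], [0.6, 0, 0, 0, 0], [0.6, 0, 0, 0, 0]]]}}

```text
time_s: 2.23
tcp_pos: [0.4637, 0.3574, 0.0365]
ee_rot: [[0.951, -0.309, 0.001], [-0.309, -0.951, 0.0], [0.0, -0.0, -1.0]]
wrist_force: [-1.4, -0.5, 6.4]
gripper_width: 0.633
```

Call:
{"name": "play_rows", "arguments": {"targets": [[[0.6, 0, 0, 0.03, 0], [0.6, 0, 0, 0.07, 0], [0.6, 0, 0, 0.11, 0], [0.6, 0, 0, 0.15, 0], [0.6, 0, 0, 0.19, 0]]]}}

```text
time_s: 2.65
tcp_pos: [0.463, 0.3568, 0.227]
ee_rot: [[0.951, -0.31, -0.001], [-0.31, -0.951, -0.0], [-0.001, 0.001, -1.0]]
wrist_force: [-0.2, 1.4, -1.3]
gripper_width: 0.632
```

Call:
{"name": "play_rows", "arguments": {"targets": [[[0.6, 0.01, -0.03, 0.024, 0], [0.6, 0.01, -0.06, 0.024, 0], [0.6, 0.02, -0.09, 0.024, 0], [0.6, 0.03, -0.12, 0.024, 0], [0.6, 0.03, -0.15, 0.024, 0]]]}}

```text
time_s: 3.07
tcp_pos: [0.4942, 0.206, 0.2491]
ee_rot: [[0.951, -0.31, 0.0], [-0.31, -0.951, 0.0], [0.0, -0.0, -1.0]]
wrist_force: [0.2, -0.3, -0.4]
gripper_width: 0.637
```

Call:
{"name": "play_rows", "arguments": {"targets": [[[0.6, 0.007, -0.03, 0, 0], [0.6, 0.007, -0.06, 0, 0], [0.6, 0.007, -0.087, 0, 0], [0.6, 0.007, -0.087, 0, 0], [0.6, 0.007, -0.087, 0, 0]]]}}

```text
time_s: 3.48
tcp_pos: [0.5002, 0.119, 0.2492]
ee_rot: [[0.95, -0.312, -0.001], [-0.312, -0.95, 0.0], [-0.001, 0.0, -1.0]]
wrist_force: [0.5, 0.3, -0.8]
gripper_width: 0.635
```

Call:
{"name": "play_rows", "arguments": {"targets": [[[0.6, 0, 0, 0, 0], [0.6, 0, 0, 0, 0], [0.6, 0, 0, 0, 0]]]}}

```text
time_s: 3.73
tcp_pos: [0.5005, 0.1211, 0.2493]
ee_rot: [[0.951, -0.308, -0.0], [-0.308, -0.951, 0.0], [-0.0, 0.0, -1.0]]
wrist_force: [0.3, -0.3, -1.2]
gripper_width: 0.637
```

Run:
```python
from h import *
c=get_calibration("wrist");s=sense();a=capture("wrist");cv2.imwrite("pics/w2.png",a)
print(s["tcp_pos"],s["ee_rot"][:,2],s["wrist_force"],s["time_s"]);np.save("c2.npy",c,allow_pickle=True)
print("pred",pix("wrist",[.588,.095,.092],c))
cv2.imwrite("pics/w2z.png",cv2.resize(a[0:230,130:430],None,fx=2.6,fy=2.6,interpolation=cv2.INTER_CUBIC))
```

```text
[0.50050345 0.12113936 0.24934633] [-2.01945412e-04  9.65077995e-07 -9.99999980e-01] [ 0.25884823 -0.31132723 -1.194436  ] 3.7333
pred [273.39411305 101.92827616]
```

View pics/w2z.png

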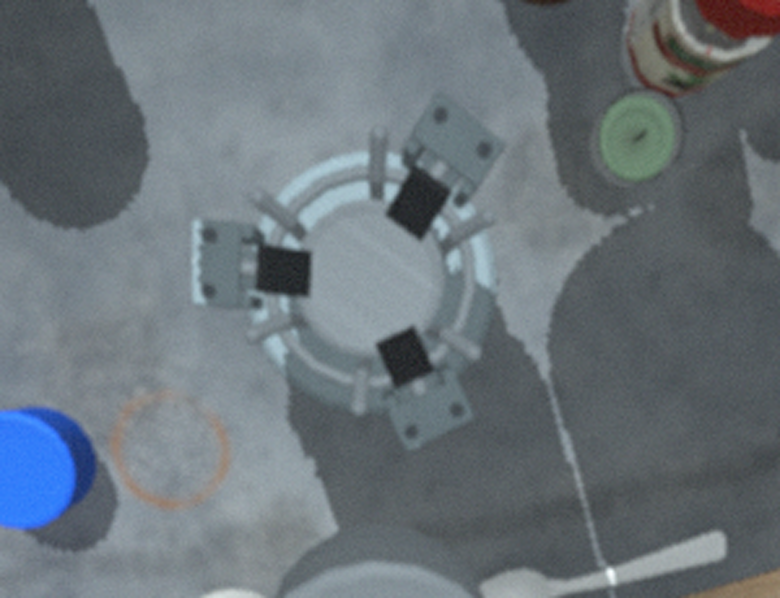

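Run:
```python
from h import *
c=np.load("c2.npy",allow_pickle=True).item()
def f(P,z):
    q=np.array([onz("wrist",130+x/2.6,y/2.6,z,c)[:2] for x,y in P]);m=q.mean(0)
    print(m.round(4),np.linalg.norm(q-m,axis=1).round(4),np.degrees(np.arctan2(*(q-m).T[::-1])).round(1))
for z in(.092,.095):f([(311,272),(404,222),(396,336)],z)
f([(209.5,262),(462,132),(434,420)],.113)
a=cv2.imread("pics/w2.png")
m=(a.max(axis=2)<45).astype(np.uint8)[50:160,210:330]
n,l,s,ce=cv2.connectedComponentsWithStats(m)
ks=[i for i in range(1,n) if s[i,4]>60];print([(s[i,4],ce[i]+[210,50]) for i in ks])
```

```text
[0.5842 0.0972] [0.022  0.0227 0.0231] [  67.1  -50.6 -173.4]
[0.584  0.0972] [0.0217 0.0225 0.0229] [  67.1  -50.6 -173.4]
[0.5839 0.0978] [0.0546 0.0546 0.0548] [  67.3  -52.4 -172.6]
[(np.int32(116), array([285.07758621, 136.80172414]))]
```

Call:
{"name": "play_rows", "arguments": {"targets": [[[0.6, 0.03, -0.01, 0, 0], [0.6, 0.06, -0.02, 0, 0], [0.6, 0.084, -0.0225, 0, 0], [0.6, 0.084, -0.0225, -0.03, 0], [0.6, 0.084, -0.0225, -0.06, 0]]]}}

```text
time_s: 4.2
tcp_pos: [0.587, 0.0987, 0.1899]
ee_rot: [[0.951, -0.31, 0.005], [-0.31, -0.951, 0.002], [0.004, -0.003, -1.0]]
wrist_force: [0.1, 0.2, -1.5]
gripper_width: 0.636
```

Call:
{"name": "play_rows", "arguments": {"targets": [[[0.6, 0, 0, -0.02, 0], [0.6, 0, 0, -0.035, 0], [0.6, 0, 0, -0.045, 0], [0.6, 0, 0, -0.045, 0], [0.6, 0, 0, -0.045, 0]]]}}

```text
time_s: 4.62
tcp_pos: [0.5848, 0.0982, 0.1446]
ee_rot: [[0.951, -0.309, 0.0], [-0.309, -0.951, -0.0], [0.0, 0.0, -1.0]]
wrist_force: [0.2, 0.0, 0.6]
gripper_width: 0.631
```

Run:
```python
from h import *
c=get_calibration("wrist");s=sense();a=capture("wrist");cv2.imwrite("pics/w3.png",a)
print(s["tcp_pos"],s["wrist_force"],s["time_s"])
b=capture("scene");cv2.imwrite("pics/s3.png",np.hstack([cv2.resize(a[60:330,130:430],(500,450)),cv2.resize(b[150:290,270:363],(299,450))]))
```

```text
[0.58475152 0.09821758 0.14462673] [0.24721864 0.01749006 0.60587778] 4.6167
```

View pics/s3.png

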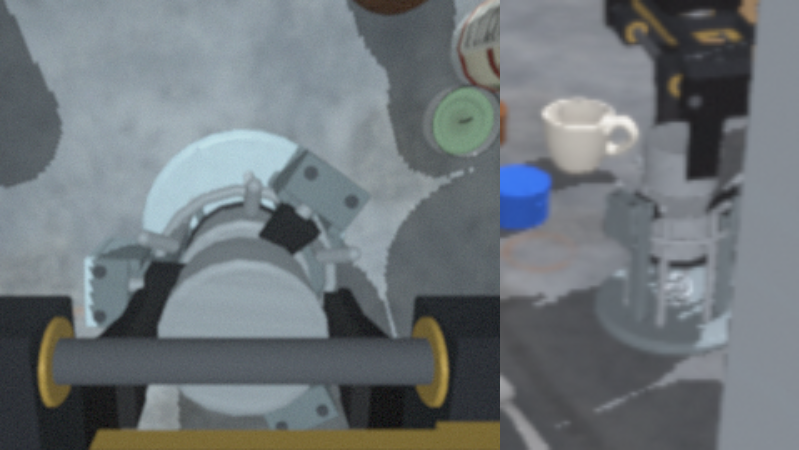

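The tin sits upright between the catches. It is roughly centred, with its lid at about (245,335) in the left half of the picture. Next I lower it gently.

Call:
{"name": "play_rows", "arguments": {"targets": [[[0.6, -0.0005, -0.0005, -0.003, 0], [0.6, -0.0005, -0.0005, -0.005, 0], [0.6, -0.0005, -0.0005, -0.007, 0], [0.6, -0.0005, -0.0005, -0.007, 0], [0.6, -0.0005, -0.0005, -0.007, 0]]]}}

```text
time_s: 5.13
tcp_pos: [0.5846, 0.0974, 0.1381]
ee_rot: [[0.951, -0.31, 0.002], [-0.31, -0.951, 0.0], [0.001, -0.001, -1.0]]
wrist_force: [0.5, 0.9, -0.8]
gripper_width: 0.634
```

Call:
{"name": "play_rows", "arguments": {"targets": [[[0.6, 0, 0, 0, 0], [0.6, 0, 0, 0, 0]]]}}

```text
time_s: 5.3
tcp_pos: [0.5845, 0.0974, 0.138]
ee_rot: [[0.951, -0.309, 0.001], [-0.309, -0.951, 0.0], [0.001, -0.001, -1.0]]
wrist_force: [1.1, 0.9, 0.6]
gripper_width: 0.635
```

Call:
{"name": "play_rows", "arguments": {"targets": [[[0.6, 0, 0, -0.001, 0], [0.6, 0, 0, -0.001, 0], [0.6, 0, 0, -0.001, 0]]]}}

```text
time_s: 5.55
tcp_pos: [0.5844, 0.0974, 0.137]
ee_rot: [[0.951, -0.309, 0.001], [-0.309, -0.951, 0.0], [0.001, -0.001, -1.0]]
wrist_force: [2.0, 0.7, 2.2]
gripper_width: 0.633
```

Call:
{"name": "play_rows", "arguments": {"targets": [[[0.5, 0, 0, 0, 0], [0.45, 0, 0, 0, 0], [0.4, 0, 0, 0, 0], [0.3, 0, 0, 0, 0], [0, 0, 0, 0, 0]]]}}

```text
time_s: 5.97
tcp_pos: [0.5829, 0.097, 0.1358]
ee_rot: [[0.951, -0.31, -0.003], [-0.31, -0.951, -0.001], [-0.002, 0.001, -1.0]]
wrist_force: [-0.8, -0.5, 0.3]
gripper_width: 0.707
```

Call:
{"name": "play_rows", "arguments": {"targets": [[[0, 0, 0, 0, 0], [0, 0, 0, 0, 0], [0, 0, 0, 0, 0], [0, 0, 0, 0.02, 0], [0, 0, 0, 0.04, 0]]]}}

```text
time_s: 6.38
tcp_pos: [0.5828, 0.0968, 0.1754]
ee_rot: [[0.951, -0.31, -0.004], [-0.31, -0.951, -0.002], [-0.004, 0.003, -1.0]]
wrist_force: [1.2, -0.4, 0.5]
gripper_width: 0.986
```

Call:
{"name": "play_rows", "arguments": {"targets": [[[0, 0, 0, 0.02, 0], [1, 0, 0, 0.04, 0], [1, 0, 0, 0.04, 0], [1, 0, 0, 0.04, 0], [1, 0, 0, 0.04, 0]]]}}

```text
time_s: 6.8
tcp_pos: [0.5833, 0.0972, 0.2157]
ee_rot: [[0.951, -0.31, -0.002], [-0.31, -0.951, -0.0], [-0.002, 0.001, -1.0]]
wrist_force: [0.1, -0.7, -1.3]
gripper_width: 0.784
```

Call:
{"name": "play_rows", "arguments": {"targets": [[[1, -0.08, 0.02, 0.02, 0], [1, -0.08, 0.02, 0.02, 0], [1, -0.08, 0.02, 0.02, 0], [1, -0.08, 0.02, 0.02, 0], [1, -0.08, 0.02, 0.02, 0]]]}}

```text
time_s: 7.22
tcp_pos: [0.5039, 0.1173, 0.236]
ee_rot: [[0.951, -0.309, -0.001], [-0.309, -0.951, -0.0], [-0.0, 0.001, -1.0]]
wrist_force: [-0.2, 0.2, -0.4]
gripper_width: 0.402
```

Run:
```python
from h import *
c=get_calibration("wrist");s=sense();a=capture("wrist");cv2.imwrite("pics/w4.png",a);np.save("c4.npy",c,allow_pickle=True)
print(s["tcp_pos"],s["wrist_force"],s["gripper_width"],s["time_s"])
cv2.imwrite("pics/w4z.png",cv2.resize(a[0:230,130:430],None,fx=2.6,fy=2.6,interpolation=cv2.INTER_CUBIC))
```

```text
[0.50385637 0.11733425 0.23598899] [-0.19610412  0.23213388 -0.44861889] 0.40219162785556656 7.2167
```

View pics/w4z.png

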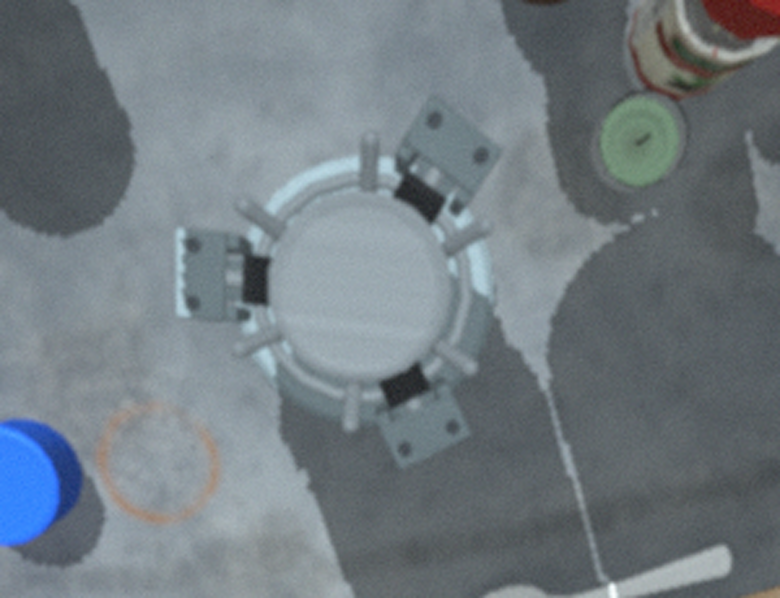

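Run:
```python
from h import *
c=np.load("c4.npy",allow_pickle=True).item()
f=lambda x,y,z:onz("wrist",130+x/2.6,y/2.6,z,c)[:2]
P=[(193.5,274),(457,138),(428,438)]
print("axis",np.mean([f(x,y,.113) for x,y in P],0).round(4),"lid",f(361,285,.135).round(4),f(361,285,.128).round(4),"r",np.linalg.norm(f(454,285,.135)-f(268,285,.135))/2)
```

```text
axis [0.5837 0.098 ] lid [0.5836 0.097 ] [0.5839 0.097 ] r 0.028048307117851234
```

Call:
{"name": "play_rows", "arguments": {"targets": [[[1, 0.04, -0.01, 0, 0], [1, 0.08, -0.02, 0, 0], [1, 0.08, -0.02, 0, 0], [1, 0.08, -0.02, 0, 0], [1, 0.08, -0.02, 0, 0]]]}}

```text
time_s: 7.68
tcp_pos: [0.5842, 0.0966, 0.2348]
ee_rot: [[0.95, -0.311, -0.003], [-0.311, -0.95, -0.001], [-0.002, 0.002, -1.0]]
wrist_force: [0.4, 0.5, 0.3]
gripper_width: 0.025
```

Call:
{"name": "play_rows", "arguments": {"targets": [[[1, 0, 0, -0.03, 0], [1, 0, 0, -0.055, 0], [1, 0, 0, -0.07, 0], [1, 0, 0, -0.077, 0], [1, 0, 0, -0.077, 0]]]}}

```text
time_s: 8.1
tcp_pos: [0.5826, 0.097, 0.1581]
ee_rot: [[0.951, -0.309, -0.003], [-0.309, -0.951, -0.001], [-0.003, 0.002, -1.0]]
wrist_force: [-0.3, -0.0, 0.9]
gripper_width: 0.005
```

Call:
{"name": "play_rows", "arguments": {"targets": [[[1, 0, 0, -0.003, 0], [1, 0, 0, -0.006, 0], [1, 0, 0, -0.009, 0], [1, 0, 0, -0.012, 0], [1, 0, 0, -0.012, 0]]]}}

```text
time_s: 8.52
tcp_pos: [0.5851, 0.0976, 0.1488]
ee_rot: [[0.951, -0.309, 0.003], [-0.309, -0.951, 0.001], [0.003, -0.002, -1.0]]
wrist_force: [0.8, 0.7, 2.4]
gripper_width: 0.004
```

Call:
{"name": "play_rows", "arguments": {"targets": [[[1, 0, 0, -0.003, 0], [1, 0, 0, -0.006, 0], [1, 0, 0, -0.009, 0], [1, 0, 0, -0.012, 0], [1, 0, 0, -0.014, 0]]]}}

```text
time_s: 8.93
tcp_pos: [0.5849, 0.0976, 0.1338]
ee_rot: [[0.951, -0.309, 0.002], [-0.309, -0.951, 0.001], [0.002, -0.001, -1.0]]
wrist_force: [1.4, 1.1, 3.6]
gripper_width: 0.007
```

Call:
{"name": "play_rows", "arguments": {"targets": [[[1, 0, 0, -0.003, 0], [1, 0, 0, -0.006, 0], [1, 0, 0, -0.009, 0], [1, 0, 0, -0.012, 0], [1, 0, 0, -0.014, 0]]]}}

```text
time_s: 9.35
tcp_pos: [0.5843, 0.0974, 0.1193]
ee_rot: [[0.951, -0.309, 0.001], [-0.309, -0.951, 0.0], [0.001, -0.0, -1.0]]
wrist_force: [2.1, 0.5, 5.3]
gripper_width: 0.005
```

Call:
{"name": "play_rows", "arguments": {"targets": [[[1, 0, 0, -0.004, 0], [1, 0, 0, -0.008, 0], [1, 0, 0, -0.012, 0], [1, 0, 0, -0.015, 0], [1, 0, 0, -0.017, 0]]]}}

```text
time_s: 9.77
tcp_pos: [0.584, 0.0973, 0.1021]
ee_rot: [[0.951, -0.31, -0.0], [-0.31, -0.951, -0.0], [-0.0, 0.0, -1.0]]
wrist_force: [3.1, 1.4, 4.5]
gripper_width: 0.004
```

Call:
{"name": "play_rows", "arguments": {"targets": [[[1, 0, 0, 0, 0], [1, 0, 0, 0, 0], [1, 0, 0, 0, 0]]]}}

```text
time_s: 10.02
tcp_pos: [0.5842, 0.0973, 0.1027]
ee_rot: [[0.951, -0.31, 0.0], [-0.31, -0.951, 0.0], [0.0, -0.0, -1.0]]
wrist_force: [2.4, -0.0, 4.3]
gripper_width: 0.004
```

Run:
```python
from h import *
a=capture("wrist");b=capture("scene");cv2.imwrite("pics/s5.png",np.hstack([cv2.resize(a[60:330,130:430],(500,450)),cv2.resize(b[150:290,270:363],(299,450))]))
```

```text
(no output)
```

View pics/s5.png

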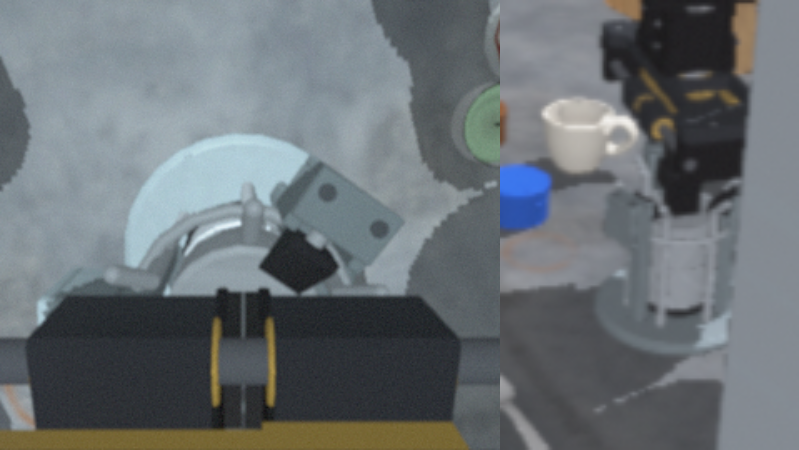

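The catch at (300,262) in the left half has slid in over the lid. Next I go straight up and away, then check.

Call:
{"name": "play_rows", "arguments": {"targets": [[[1, 0, 0, 0.005, 0], [1, 0, 0, 0.02, 0], [1, 0, 0, 0.05, 0], [1, 0, 0, 0.09, 0], [1, 0, 0, 0.13, 0]]]}}

```text
time_s: 10.53
tcp_pos: [0.5807, 0.0962, 0.2313]
ee_rot: [[0.951, -0.31, -0.01], [-0.31, -0.951, -0.003], [-0.009, 0.006, -1.0]]
wrist_force: [1.1, 0.4, 0.2]
gripper_width: 0.007
```

Call:
{"name": "play_rows", "arguments": {"targets": [[[1, -0.04, 0.01, 0.005, 0], [1, -0.08, 0.02, 0.005, 0], [1, -0.08, 0.02, 0.005, 0], [1, -0.08, 0.02, 0.005, 0], [1, -0.08, 0.02, 0.005, 0]]]}}

```text
time_s: 10.95
tcp_pos: [0.5025, 0.1168, 0.2368]
ee_rot: [[0.951, -0.309, -0.003], [-0.309, -0.951, -0.001], [-0.003, 0.002, -1.0]]
wrist_force: [0.6, 0.2, -0.3]
gripper_width: 0.007
```

Run:
```python
from h import *
s=sense();c=get_calibration("wrist");a=capture("wrist");b=capture("scene");t=capture("top");np.save("c6.npy",c,allow_pickle=True)
cv2.imwrite("pics/w6.png",a)
cv2.imwrite("pics/s6.png",np.hstack([cv2.resize(a[20:200,150:350],(500,450)),cv2.resize(b[150:290,270:363],(299,450))]))
m=((t[192:226,352:388].min(axis=2)>150)*255).astype(np.uint8);k=max(cv2.findContours(m,0,2)[0],key=cv2.contourArea);print("wide px",np.add(cv2.minEnclosingCircle(k)[0],(352,192)))
print(s["tcp_pos"],s["wrist_force"],s["time_s"])
```

```text
wide px [370.01908302 208.79771042]
[0.50252994 0.11678886 0.23682831] [ 0.62122265  0.15335491 -0.25989624] 10.95
```

View pics/s6.png

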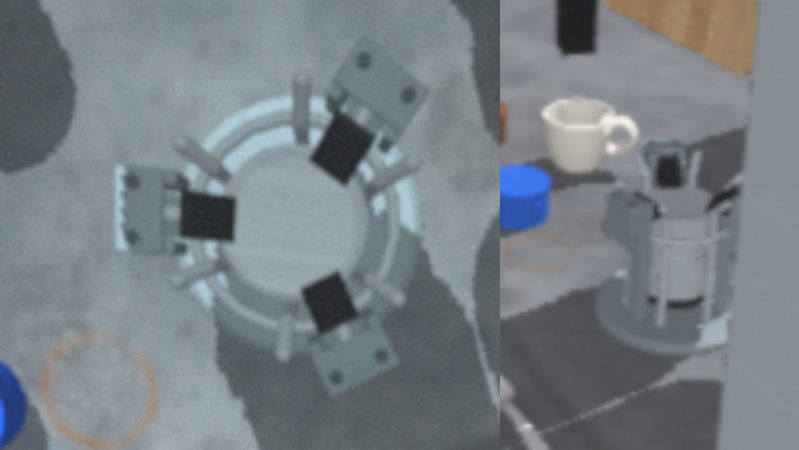

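All three black catches, at (208,216), (343,148) and (330,303), are fully in over the lid. The pile has stayed down.

```bash
python3 -c "
from station import *
print(finish_job())"
```

```text
the job is handed in; nothing more can be done
None
```

The small plain tin is loaded in the dispenser and held under all three catches. I handed the job in at about 11 s of the 45 s allowed.

- **Loading:** I set the tin upright on the catches; its lid was about 1 mm off the dispenser's axis. I let go, then pressed it down with the closed fingertips at about 5 N until its lid was roughly 6 mm below catch level.
- **Last pictures:** After I backed off, all three catches lay in over the lid, as they did over the first tin at the start, and the pile stayed down.
- **Wide tin:** Its position in the top view was unchanged, within about 0.3 pixel.
- **Robot:** The gripper stood clear of everything.

None of my checks failed or disagreed. I did not measure the tin's final height or tilt; I judged both from the pictures.

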